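# Set the stop screw to the setting block

### The arm

A 6-joint arm with a two-finger parallel gripper is mounted at the origin on a cart in front of the work surface, level with it; the furniture and walls round the work are solid. World frame = base frame: x ahead of the robot, y to its left, z up, the work surface at z = 0. Lengths are in m, angles in rad, forces in N, time in s.
With the tool pointing down it reaches from about 0.35 to 0.975 m from the base axis. Payload 4.9 kg.
Tool frame: the origin (TCP) lies between the finger pads; the fingertips stand 14 mm ahead of it and the grasp point (between the pads) lies 5 mm behind it (manip.finger_overhang is the distance from the TCP to the fingertips, in m); z points along the fingers, y is the line along which they close (so a half turn about z gives the same grasp; the last joint's range is limited). The gripper opens to 85 mm and grips with 20 to 120 N. Pads are 22 mm wide; open, the fingers measure 114 mm over their backs; the gripper's body (76 mm by 85 mm) begins 54 mm behind the grasp point. The pads swing forward as they close: fully open they stand 13 mm farther back than shut.
Start: joints at [1, 0.053, 1.613, -0, 1.476, -0.119], TCP at [0.273, 0.562, 0.245] pointing down, gripper open.
Joint ranges: [-3.01, 3.01], [-1.01, 2.22], [0.06, 2.58], [-1.02, 4.17], [0.09, 2.62], [-3.14, 3.14]. Speed limits (rad/s): [2.57, 2.57, 3.14, 3.14, 3.14, 3.14].

### API

Orientations are given as a unit quaternion [w, x, y, z].
In Python, from plant import manip, grab_frame gives the robot as it stands.
- The arm moves only by the tool servo_tool, never from a script. Its argument "deltas" is a list that holds one entry, the list of rows, each a list of 5 numbers: the opening in per cent of the stroke, from 0 (shut) to 100 (fully open), then the shift along the world's x, y, z in m, then the turn about the world's z in degrees. A call has exactly 8 rows; each row shifts and turns the commanded pose from where the row before left it; what a row does not reach is not made up. A row lasts 1/10 s, in which the tool goes at most 50 mm and 8.59 degrees, less where a joint would pass 70% of its speed; a pose out of reach is approached as far as the arm can. A call is refused whole if a number of a shift passes 0.05 or a number of a turn 8.59, either way. A call with a gripper value outside its range is refused whole. The fingers move at their own pace and stop on an object; the grip force is fixed at half the most. Time passes only in rows, so rows that do not move let the fingers close, or fill a call up. It gives the time, the measured TCP pose, the force, the opening and the grip force at its end, in the units of the state.
- manip.state(): the state, without advancing time (a new reading comes with each control period).
- grab_frame(name): name is "scene" or "top" or "wrist"; returns a dict with "pixels" (384x512x3 uint8, red, green, blue), "z_map" (384x512 float32, m along the optical axis (not along the pixel's ray), 0 where there is no reading), "fx", "fy", "cx", "cy" (pixels), "dist" ([k1, k2, p1, p2, k3] as OpenCV has them; the pictures are not rectified), "rvec" (rotation vector, rad) and "tvec" (3), from world to camera coordinates, as OpenCV has them; the wrist camera has in their place "T_tool_cam" (4x4, takes a point from camera to tool coordinates, whose origin is the TCP and whose axes are the flange's). Camera axes: x right, y down, z forward; pixel columns grow to the right and rows downward; lengths in m; the calibration is good to about 2 mm. A picture is of the moment at which its call begins: read the wrist's pose just before it.
- manip.job_done(): hands the job in; it is judged then, once.
The state is a dict: "time": time; "joint_pos": joint angles; "joint_vel": joint speeds; "joint_efforts": joint torques, N m; "tool_pos": TCP position; "tool_rot": TCP orientation; "contact_force": force on the tool from outside, world axes, zero at the start; "ft_torque": the same for the moment, N m; "gripper_width": opening from 0.0 (shut) to 1.0 (fully open); "grasp_force": force on a finger pad.
Only numpy, scipy, OpenCV 4.12 (cv2) and the standard library are available. Lean on these libraries where they do the work, as an engineer would, in place of code of your own. Each camera call takes 0.05 s, during which the arm holds its last target. There are 200 camera calls.

### The job

Take the coil spring out of the lane of the stop stand and stand it upright on the bench clear of the stand, then slide the setting block along the lane, under the stop screw, all the way home against the post. Then turn the stop screw down (clockwise), with the slotted driver only and not with the fingers, until its sprung foot just drags on the block without clamping it; put the driver back in its holder, and leave the piston and the tape measure where they are.

Things in the scene. Friction and masses are not known exactly. Their poses are not given: they have to be found in the camera images.
- stop_stand: Fixed grey stop stand with a lane, post and arm. Origin on the bench straight below the vertical screw axis; x runs along the lane towards the post, y across, z up. Base plate x -235 to +60 mm, 80 wide, top 14 mm above the bench. Post at the lane's end: face at x = +22, 62 wide, top at 84 mm; from it an arm, 44 wide, 60 to 82 mm above the bench, reaches back to x = -26 and carries the screw.
- lane_axis (a point): Point on the base plate's top, 14 mm above the bench, under the screw axis; axes as the stand's. The lane runs from here to x = -230 mm between two steel rails 44 mm apart inside, 8 mm wide, tops 22 mm above the bench.
- screw_slot (a point): Centre of the top of the stop screw's head, a dark square steel head 38 x 38 mm on the vertical screw axis, 121.6 mm above the bench at joint 0, 5 mm lower per rad. One straight slot, 9 mm wide, 13 mm deep, open at both ends, crosses the head; x lies along the slot, z up. The 5 mm blade has about 0.17 rad of play in it either way. Over 15 N straight down on the head can drive the screw.
- stop_screw (a joint): Angle of the stop screw, rad; grows clockwise from above and sinks 5 mm per rad (steep thread). At 0 the slot lies along the lane. Starts 0.3 to 0.7; limits -0.1 and 2.15. On the block the foot first touches at 1.32; 1.4 to 1.7 (slot about square across the lane, 1.57) is a proper light drag; at 2.02 the foot's spring is solid, the block clamped. Turning takes 0.1 N m; it stays where left.
- stop_foot: Round steel foot, diameter 20 mm, under the stop screw on its axis; origin at the centre of its underside, 44 mm above the bench when it first touches the setting block. It is sprung: 3.5 mm stroke, 2 N per mm, no preload.
- setting_block: Loose steel block, 0.3 kg, in the lane; x towards the post. Origin under the middle of its gauge part (44 long, 40 wide, 30 mm high; 2 mm play to each rail). Behind (-x) a tail 30 wide, 14 high, to x = -69 mm, with an upright knob at x = -58. Home: against the post, origin under the screw axis (stand x = 0). Starts 130 to 150 mm short of home; slides with about 1 to 4 N.
- block_knob (a point): Top centre of the setting block's dark knob: diameter 18 mm, its top 64 mm above the bench, 18 mm thick from there down 24 mm, then a 12 mm neck down to the tail.
- coil_spring: Loose dark coil spring, outer diameter 33 mm, 66 mm high, standing upright in the lane between the setting block and the screw, 80 to 84 mm from the screw axis; origin at the centre of its underside. Rigid enough to be gripped across its diameter from above.
- driver: Loose slotted driver upright in its holder, 0.16 kg, 90 mm tall. Origin at the centre of the blade's lower edge, z up. Blade 26 mm wide (x), 5 thick (y), 16 long; above it a round body, diameter 28, up to 40 mm; flange, diameter 42, from 40 to 45 mm, rests on the holder; neck; flat black handle 50 (x) x 20 mm (y) from 54 to 90 mm, in the blade's plane. Grip across the 20 mm.
- driver_handle (a point): Middle of the driver's handle, 72 mm above the blade's lower edge; axes as the driver's.
- driver_holder: Fixed black holder block 62 x 62 mm, 50 mm high, origin at the centre of its underside on the bench; a vertical through hole, diameter 33 mm, in its middle takes the driver, which hangs by its flange on the top (blade edge 10 mm above the bench), at any yaw.
- piston: Loose grey piston, diameter 68 mm, 76 mm high, a bystander; origin at the centre of its underside.
- tape_measure: Loose yellow tape measure standing on edge, 36 x 88 x 66 mm, a bystander; origin at the centre of its underside.

How it is judged:
By the outcome, as a careful person would: the job done as asked, in the order asked, and still so for the second after the job is handed in, with the robot touching nothing.
It also fails if it takes over 72 s, if anything falls off the work surface, if the arm or the gripper's body presses on something with over 40 N, if the wrist force passes 120 N, or if a joint passes its speed limit or range.

## Working session

There is one attempt and no reset: what is moved stays moved. The work goes in short steps, Python scripts to look and compute and a tool call to move; the robot and the scene stay as the last step left them, time stands still between calls to the robot, and variables do not carry over. Pictures are saved under pics/ and viewed, at most 10 in all, crops included, and the job is handed in when it is done.

Besides the shell and the picture viewer there is one more tool, called as name(argument=value, ...), one argument or row to a line, values as JSON. servo_tool: Moves the arm, as the interface text tells. Its arguments: {"type":"object","properties":{"deltas":{"type":"array"}},"required":["deltas"]}

```bash
mkdir -p pics
cat > h.py <<'E'
import numpy as np, cv2
from plant import manip, grab_frame
from scipy.spatial.transform import Rotation as R
def cam(f, st=None):
    if "rvec" in f:
        Rm=cv2.Rodrigues(np.array(f["rvec"],float))[0]; t=np.array(f["tvec"],float).ravel()
        return Rm.T, -Rm.T@t
    q=st["tool_rot"]; Rt=R.from_quat([q[1],q[2],q[3],q[0]]).as_matrix()
    T=np.array(f["T_tool_cam"]); return Rt@T[:3,:3], Rt@T[:3,3]+np.array(st["tool_pos"])
def rays(f,uv):
    K=np.array([[f["fx"],0,f["cx"]],[0,f["fy"],f["cy"]],[0,0,1]])
    p=cv2.undistortPoints(np.array(uv,float).reshape(-1,1,2),K,np.array(f["dist"],float)).reshape(-1,2)
    return np.c_[p,np.ones(len(p))]
def onplane(f,uv,z,st=None):
    A,o=cam(f,st); d=rays(f,uv)@A.T; return o+d*((z-o[2])/d[:,2])[:,None]
def cloud(f,st=None):
    v,u=np.mgrid[:384,:512]; d=rays(f,np.c_[u.ravel(),v.ravel()])*f["z_map"].reshape(-1,1)
    A,o=cam(f,st); P=d@A.T+o; P[f["z_map"].ravel()==0]=np.nan; return P.reshape(384,512,3)
E
python3 - <<'E'
from h import *
s=manip.state(); print(s["time"],s["tool_pos"],s["tool_rot"],s["gripper_width"])
for n in ("scene","top"):
    f=grab_frame(n); cv2.imwrite(f"pics/{n}0.png",cv2.cvtColor(f["pixels"],cv2.COLOR_RGB2BGR))
    np.savez(f"{n}0.npz",**f); print(cam(f))
E
```

```text
0.0 [0.27253817 0.56178298 0.24406395] [-3.42026613e-04  2.23990075e-01  9.74590883e-01 -9.69899728e-04] 1.0023971318124876
(array([[ 0.8501794 , -0.19024773,  0.49091832],
       [-0.52593227, -0.34991114,  0.77521445],
       [ 0.02429499, -0.91726114, -0.39754466]]), array([ 0.10395563, -0.65798667,  0.46796667]))
(array([[ 0.00851077, -0.99369232,  0.11181748],
       [-0.99966811, -0.01117397, -0.02321231],
       [ 0.02431534, -0.11158281, -0.99345762]]), array([0.42938245, 0.08257682, 1.28404283]))
```

View pics/scene0.png

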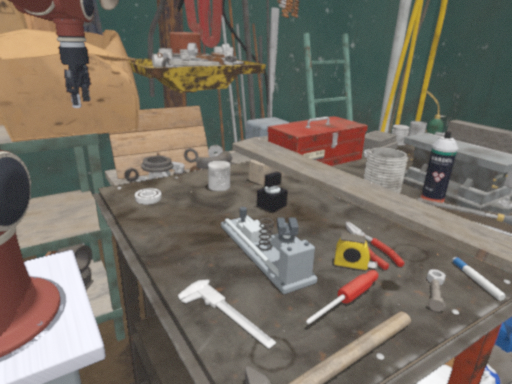

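View pics/top0.png

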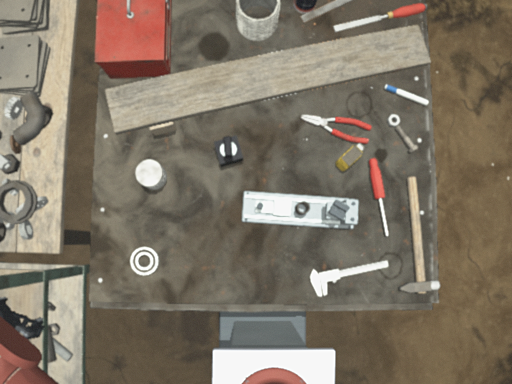

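The stand lies along −y, with its post at the right (top view about (340,212)). The spring is at (302,209), knob (260,207), driver in its holder (229,148), piston (150,175) and tape (350,157).

Run:
```python
from h import *
f=dict(np.load("top0.npz")); P=cloud(f); Z=P[...,2]
im=f["pixels"]
def box(u0,u1,v0,v1,z0,z1):
    m=np.zeros((384,512),bool); m[v0:v1,u0:u1]=1; return m&(Z>z0)&(Z<z1)
print("bench z",np.nanmedian(Z[270:290,200:280]))
for nm,b in dict(base=(230,370,180,240,.008,.04),head=(320,365,190,235,.1,.14),spring=(290,316,196,224,.045,.09),knob=(248,272,195,220,.045,.08),piston=(130,170,155,195,.06,.09),holder=(205,250,130,180,.04,.055),drv=(205,250,130,180,.08,.13),tape=(330,370,140,175,.04,.09)).items():
    m=box(*b); q=P[m]
    if len(q)<4: print(nm,len(q)); continue
    r=cv2.minAreaRect(q[:,:2].astype(np.float32)*1000)
    print(nm,len(q),"rect c",np.round(r[0],1),np.round(r[1],1),round(r[2],1),"medz",np.round(np.median(q[:,2]),4),"mean",np.round(q.mean(0),4))
c=im[130:250,200:380]; cv2.imwrite("pics/topc.png",cv2.cvtColor(cv2.resize(c,None,fx=4.4,fy=4.4,interpolation=cv2.INTER_CUBIC),cv2.COLOR_RGB2BGR))
```

```text
bench z -0.0003995225114311607
base 2308 rect c [515.1 -50.4] [321.7 103.8] 83.2 medz 0.0152 mean [ 0.5157 -0.0384  0.017 ]
head 269 rect c [ 512.1 -148.7] [39.1 38.4] 60.2 medz 0.1177 mean [ 0.5121 -0.1478  0.1154]
spring 92 rect c [523.1 -60.3] [42.2 32.3] 60.7 medz 0.0772 mean [ 0.5204 -0.0642  0.0721]
knob 37 rect c [522.7  41. ] [13.2 15.2] 0.1 medz 0.0633 mean [0.5226 0.0409 0.0627]
piston 578 rect c [600.1 322.2] [65.7 66. ] 48.2 medz 0.075 mean [0.6    0.3213 0.0748]
holder 387 rect c [667.  123.3] [63.5 61.8] 16.8 medz 0.0497 mean [0.6636 0.1224 0.0496]
drv 168 rect c [666.1 123.2] [49.2 20.7] 6.4 medz 0.099 mean [0.6647 0.1231 0.0981]
tape 318 rect c [ 654.7 -193.7] [34.7 64.1] 45.1 medz 0.064 mean [ 0.6514 -0.1907  0.0611]
```

View pics/topc.png

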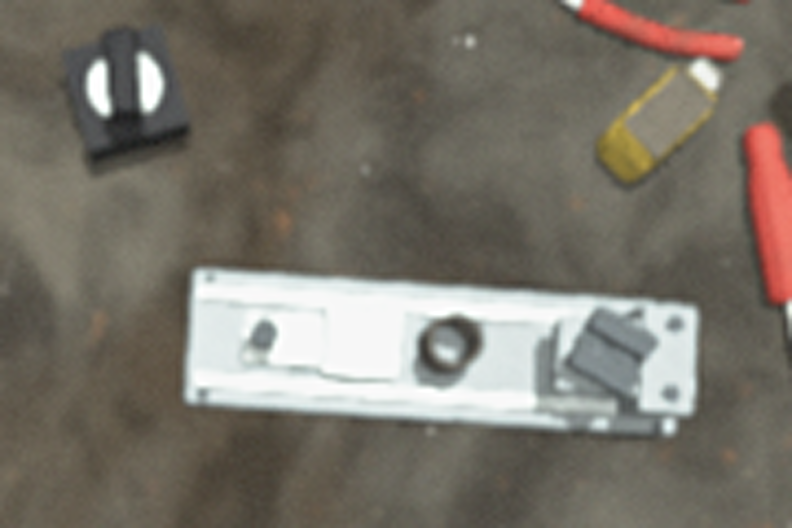

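Top crop: the slot runs about 27° clockwise from the lane (joint about 0.46), and the driver handle is nearly along world x. Next I'll go above the spring.

servo_tool(
  deltas=[
    [[100, 0.0152, -0.039, 0, -8.4], [100, 0.0152, -0.039, 0, -8.4], [100, 0.0152, -0.039, 0, -8.4], [100, 0.0152, -0.039, 0, -8.4], [100, 0.0152, -0.039, 0, -8.4], [100, 0.0152, -0.039, 0, -8.4], [100, 0.0152, -0.039, 0, -8.4], [100, 0.0152, -0.039, 0, -8.4]],
  ],
)

```text
time: 0.9
tool_pos: [0.3945, 0.2486, 0.2449]
tool_rot: [-0.0, 0.728, 0.686, -0.0]
contact_force: [0.5, 0.3, -0.1]
gripper_width: 1.002
grasp_force: 0.0
```

servo_tool(
  deltas=[
    [[100, 0.0152, -0.039, 0, 0], [100, 0.0152, -0.039, 0, 0], [100, 0.0152, -0.039, 0, 0], [100, 0.0152, -0.039, 0, 0], [100, 0.0152, -0.039, 0, 0], [100, 0.0152, -0.039, 0, 0], [100, 0.0152, -0.039, 0, 0], [100, 0.0152, -0.039, 0, 0]],
  ],
)

```text
time: 1.7
tool_pos: [0.5161, -0.0634, 0.2448]
tool_rot: [-0.0, 0.726, 0.688, -0.0]
contact_force: [0.2, -0.2, 0.9]
gripper_width: 0.999
grasp_force: 0.0
```

```bash
cat >> h.py <<'E'
def yawy(st):
    q=st["tool_rot"]; v=R.from_quat([q[1],q[2],q[3],q[0]]).apply([0,1,0]); return np.degrees(np.arctan2(v[1],v[0]))
def grab(n,save=None):
    st=manip.state(); f=grab_frame(n)
    if save: cv2.imwrite(save,cv2.cvtColor(f["pixels"],cv2.COLOR_RGB2BGR))
    return st,f
def rep(P,z0,z1,c,r):
    m=(P[...,2]>z0)&(P[...,2]<z1)&(np.hypot(P[...,0]-c[0],P[...,1]-c[1])<r); q=P[m]
    if len(q)<5: return len(q)
    (x,y),wh,a=cv2.minAreaRect(q[:,:2].astype(np.float32)*1000); return len(q),np.round([x,y,*wh,a],1),np.round(np.median(q[:,2])*1000,1)
E
python3 - <<'E'
from h import *
st,f=grab("wrist","pics/w1.png"); np.savez("w1.npz",**f); print(st["time"],st["tool_pos"],yawy(st),st["joint_pos"],st["contact_force"])
P=cloud(f,st)
print("spring",rep(P,.07,.09,(.517,-.067),.035)); print("head",rep(P,.112,.125,(.512,-.149),.04))
print("knob",rep(P,.055,.07,(.523,.041),.03))
print("gauge",rep(P,.040,.048,(.52,-.01),.06)); print("base",rep(P,.010,.03,(.515,-.05),.3))
E
```

```text
1.7 [ 0.5161125  -0.06344061  0.24484583] -3.106317150341205 [-2.65574345e-01 -2.01111072e-01  1.85411742e+00  1.67024454e-04
  1.48909560e+00 -2.11372494e-01] [ 0.22071588 -0.2296266   0.90924586]
spring (338, array([520.7, -67.2,  32. ,  32.3,  42.8]), np.float64(80.0))
head (1067, array([ 513. , -149.9,   38.6,   38.1,   60.7]), np.float64(119.6))
knob (250, array([525.5,  40.4,  17.1,  17. ,  41.7]), np.float64(64.2))
gauge (1347, array([522.6, -13.1,  96.9,  40. ,  87.8]), np.float64(44.3))
base (13518, array([549.8, -97.8, 444.4, 387.1,  16.8]), np.float64(15.0))
```

View pics/w1.png

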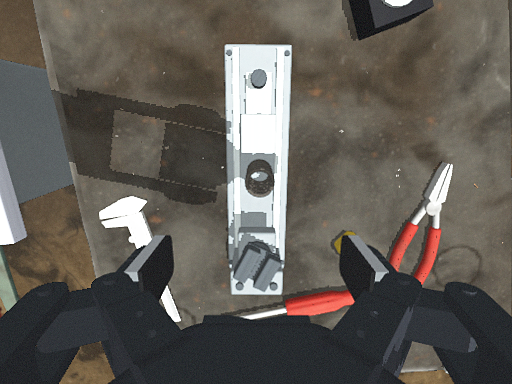

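Wrist view: spring at (259,177), knob (258,78), screw head (256,265). All are localised, so I'll grip the spring.

servo_tool(
  deltas=[
    [[100, 0.0044, -0.0038, -0.03, 0], [100, 0, 0, -0.04, 0], [100, 0, 0, -0.04, 0], [100, 0, 0, -0.04, 0], [100, 0, 0, -0.033, 0], [100, 0, 0, 0, 0], [20, 0, 0, 0, 0], [20, 0, 0, 0, 0]],
  ],
)

```text
time: 2.55
tool_pos: [0.5222, -0.0659, 0.0648]
tool_rot: [0.002, 0.726, 0.688, 0.001]
contact_force: [0.1, -0.5, 0.2]
gripper_width: 0.694
grasp_force: 0.0
```

servo_tool(
  deltas=[
    [[20, 0, 0, 0, 0], [20, 0, 0, 0, 0], [20, 0, 0, 0, 0], [20, 0, 0, 0, 0], [20, 0, 0, 0, 0], [20, 0, 0, 0, 0], [20, 0, 0, 0, 0], [20, 0, 0, 0, 0]],
  ],
)

```text
time: 3.35
tool_pos: [0.5218, -0.0659, 0.0647]
tool_rot: [0.001, 0.726, 0.688, 0.001]
contact_force: [-2.1, 0.4, 6.8]
gripper_width: 0.372
grasp_force: 58.7
```

servo_tool(
  deltas=[
    [[20, 0, 0, 0.03, 0], [20, 0, 0, 0.04, 0], [20, -0.02, 0.016, 0.01, 0], [20, -0.03, 0.024, 0, 0], [20, -0.03, 0.024, 0, 0], [20, -0.032, 0.026, 0, 0], [20, 0, 0, -0.03, 0], [20, 0, 0, -0.03, 0]],
  ],
)

```text
time: 4.15
tool_pos: [0.4093, 0.025, 0.0838]
tool_rot: [0.003, 0.725, 0.688, 0.002]
contact_force: [0.5, -0.6, -2.1]
gripper_width: 0.367
grasp_force: 59.5
```

servo_tool(
  deltas=[
    [[20, 0, 0, -0.02, 0], [20, 0, 0, -0.006, 0], [20, 0, 0, -0.003, 0], [20, 0, 0, -0.002, 0], [20, 0, 0, 0, 0], [20, 0, 0, 0, 0], [20, 0, 0, 0, 0], [20, 0, 0, 0, 0]],
  ],
)

```text
time: 4.95
tool_pos: [0.4088, 0.0244, 0.0518]
tool_rot: [0.0, 0.726, 0.688, 0.0]
contact_force: [0.5, -0.6, -1.1]
gripper_width: 0.372
grasp_force: 59.6
```

servo_tool(
  deltas=[
    [[20, 0, 0, -0.0008, 0], [20, 0, 0, -0.0006, 0], [20, 0, 0, 0, 0], [20, 0, 0, 0, 0], [20, 0, 0, 0, 0], [20, 0, 0, 0, 0], [20, 0, 0, 0, 0], [20, 0, 0, 0, 0]],
  ],
)

```text
time: 5.75
tool_pos: [0.4088, 0.0244, 0.0507]
tool_rot: [0.0, 0.726, 0.688, 0.0]
contact_force: [-2.9, 0.5, 5.4]
gripper_width: 0.374
grasp_force: 60.2
```

servo_tool(
  deltas=[
    [[75, 0, 0, 0, 0], [75, 0, 0, 0, 0], [75, 0, 0, 0, 0], [75, 0, 0, 0, 0], [75, 0, 0, 0, 0], [75, 0, 0, 0.02, 0], [75, 0, 0, 0.04, 0], [75, 0, 0, 0.05, 0]],
  ],
)

```text
time: 6.55
tool_pos: [0.4066, 0.0247, 0.1588]
tool_rot: [-0.002, 0.726, 0.688, -0.002]
contact_force: [2.1, -1.0, -0.3]
gripper_width: 0.751
grasp_force: 0.0
```

servo_tool(
  deltas=[
    [[0, 0.03, 0.0126, 0, 0], [0, 0.044, 0.019, 0, 0], [0, 0.044, 0.019, 0, 0], [0, 0, 0, 0, 0], [0, 0, 0, 0, 0], [0, 0, 0, 0, 0], [0, 0, 0, 0, 0], [0, 0, 0, 0, 0]],
  ],
)

```text
time: 7.35
tool_pos: [0.5259, 0.0747, 0.1605]
tool_rot: [0.0, 0.726, 0.688, 0.0]
contact_force: [-0.5, 0.2, 0.8]
gripper_width: -0.001
grasp_force: 0.0
```

Run:
```python
from h import *
st,f=grab("wrist","pics/w2.png"); print(st["time"],st["tool_pos"],yawy(st),st["gripper_width"],manip.finger_overhang)
P=cloud(f,st); print("knob",rep(P,.055,.07,(.5255,.0404),.03))
st,f=grab("top","pics/t2.png"); P=cloud(f); print("spring",rep(P,.055,.075,(.4088,.0244),.03)); print("head",rep(P,.112,.125,(.512,-.149),.04),"knob",rep(P,.055,.07,(.5255,.0404),.03))
```

```text
7.35 [0.52589149 0.07471776 0.16053045] -3.119720383836405 -0.0014016632558679456 0.014
knob (27, array([525.7,  49.1,   1.9,   9.8,  86.9]), np.float64(57.9))
spring 0
head (203, array([ 512.3, -149. ,   39.1,   38.9,   60.3]), np.float64(118.9)) knob 0
```

View pics/w2.png

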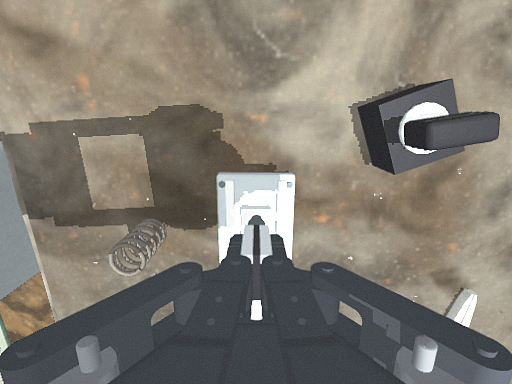

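The spring shows at (137,247), with its near end at (128,262). I'll check by depth that it's standing.

Run:
```python
from h import *
st,f=grab("wrist"); P=cloud(f,st); print(cam(f,st)[1])
for a,b in ((.003,.02),(.02,.04),(.04,.055),(.055,.075)): print(a,rep(P,a,b,(.4088,.0244),.06))
st,f=grab("scene","pics/s2.png"); P=cloud(f)
for a,b in ((.005,.02),(.02,.04),(.04,.055),(.055,.075)): print(a,rep(P,a,b,(.4088,.0244),.06))
c=cv2.imread("pics/s2.png")[180:300,170:330]; cv2.imwrite("pics/s2c.png",cv2.resize(c,None,fx=4,fy=4,interpolation=cv2.INTER_CUBIC))
```

```text
[0.53012276 0.14104449 0.28943787]
0.003 (308, array([416.8,  38.9,  66.9,  32.2,  61.5]), np.float64(9.3))
0.02 (364, array([407.7,  24.6,  32.3,  30. ,   9.3]), np.float64(30.4))
0.04 (342, array([408.3,  23.9,  31.5,  31.6,  74.2]), np.float64(47.7))
0.055 (629, array([407.6,  24.2,  32.6,  32.7,  62.6]), np.float64(65.2))
0.005 (54, array([406.8,  22. ,  31.4,  30. ,  79.6]), np.float64(12.8))
0.02 (73, array([407.5,  24.4,  30.6,  30.4,  76.2]), np.float64(30.3))
0.04 (43, array([407.4,  22.7,  30.3,  30.3,  26.3]), np.float64(46.4))
0.055 (87, array([407.3,  23. ,  31.1,  32.1,  50.7]), np.float64(64.5))
```

View pics/s2c.png

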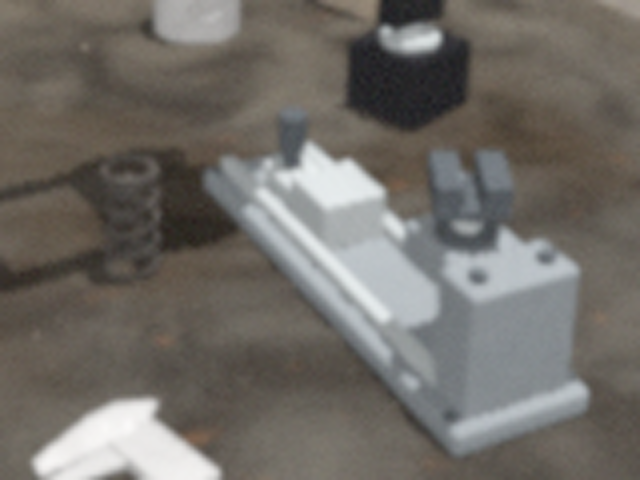

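The spring stands upright at (0.407, 0.024). Next I'll push the block from behind its tail.

servo_tool(
  deltas=[
    [[0, 0.001, 0, -0.03, 0], [0, 0, 0, -0.04, 0], [0, 0, 0, -0.035, 0], [0, 0, 0, -0.0185, 0], [0, 0, 0, 0, 0], [0, -0.0003, -0.005, 0, 0], [0, -0.0003, -0.005, 0, 0], [0, -0.0003, -0.005, 0, 0]],
  ],
)

```text
time: 8.35
tool_pos: [0.528, 0.0599, 0.0384]
tool_rot: [0.001, 0.726, 0.688, 0.002]
contact_force: [0.4, 1.6, 1.6]
gripper_width: -0.002
grasp_force: 1.3
```

servo_tool(
  deltas=[
    [[0, -0.0006, -0.01, 0, 0], [0, -0.0009, -0.014, 0, 0], [0, -0.0009, -0.014, 0, 0], [0, -0.0009, -0.014, 0, 0], [0, -0.0009, -0.014, 0, 0], [0, -0.0009, -0.014, 0, 0], [0, -0.0009, -0.014, 0, 0], [0, -0.0006, -0.01, 0, 0]],
  ],
)

```text
time: 9.15
tool_pos: [0.5196, -0.0454, 0.0362]
tool_rot: [-0.0, 0.726, 0.688, -0.0]
contact_force: [0.5, 4.4, 2.1]
gripper_width: -0.002
grasp_force: 1.6
```

servo_tool(
  deltas=[
    [[0, -0.0003, -0.005, 0, 0], [0, -0.0003, -0.005, 0, 0], [0, -0.0003, -0.005, 0, 0], [0, -0.0001, -0.002, 0, 0], [0, -0.0001, -0.0015, 0, 0], [0, -0.0001, -0.001, 0, 0], [0, 0, -0.001, 0, 0], [0, 0, 0, 0, 0]],
  ],
)

```text
time: 9.95
tool_pos: [0.5186, -0.0645, 0.0362]
tool_rot: [-0.0, 0.726, 0.688, -0.0]
contact_force: [-1.5, 1.7, 0.6]
gripper_width: 0.003
grasp_force: 0.7
```

servo_tool(
  deltas=[
    [[0, 0, -0.001, 0, 0], [0, 0, -0.001, 0, 0], [0, 0, -0.001, 0, 0], [0, 0, 0, 0, 0], [0, 0, 0, 0, 0], [0, 0, 0, 0, 0], [0, 0, 0, 0, 0], [0, 0, 0, 0, 0]],
  ],
)

```text
time: 10.75
tool_pos: [0.5188, -0.0676, 0.0365]
tool_rot: [0.0, 0.726, 0.688, -0.0]
contact_force: [-0.9, 1.1, 0.4]
gripper_width: 0.002
grasp_force: 0.1
```

servo_tool(
  deltas=[
    [[0, 0, -0.001, 0, 0], [0, 0, -0.001, 0, 0], [0, 0, -0.001, 0, 0], [0, 0, 0, 0, 0], [0, 0, 0, 0, 0], [0, 0, 0, 0, 0], [0, 0, 0, 0, 0], [0, 0, 0, 0, 0]],
  ],
)

```text
time: 11.55
tool_pos: [0.5188, -0.0699, 0.0365]
tool_rot: [-0.0, 0.726, 0.688, 0.0]
contact_force: [0.1, 4.9, 0.9]
gripper_width: 0.002
grasp_force: 2.5
```

servo_tool(
  deltas=[
    [[0, 0, -0.0008, 0, 0], [0, 0, -0.0008, 0, 0], [0, 0, 0, 0, 0], [0, 0, 0, 0, 0], [0, 0, 0, 0, 0], [0, 0, 0, 0, 0], [0, 0, 0, 0, 0], [0, 0, 0, 0, 0]],
  ],
)

```text
time: 12.35
tool_pos: [0.5188, -0.0701, 0.0365]
tool_rot: [-0.002, 0.726, 0.688, 0.001]
contact_force: [0.1, 9.9, 3.0]
gripper_width: 0.001
grasp_force: 5.1
```

Home: the force climbed to 10 N with no further motion. Back off, rise, and go to the driver.

servo_tool(
  deltas=[
    [[0, 0, 0.01, 0, 0], [0, 0, 0.005, 0.01, 0], [0, 0, 0, 0.045, 0], [0, 0, 0, 0.05, 0], [100, 0, 0, 0.05, -8.4], [100, 0, 0.01, 0.035, -8.4], [100, 0.02, 0.025, 0, -8.4], [100, 0.02, 0.025, 0, -8.4]],
  ],
)

```text
time: 13.15
tool_pos: [0.5602, 0.0029, 0.2301]
tool_rot: [0.002, 0.895, 0.445, 0.002]
contact_force: [0.5, 0.0, -0.2]
gripper_width: 0.678
grasp_force: 0.0
```

servo_tool(
  deltas=[
    [[100, 0.02, 0.025, 0, -8.4], [100, 0.02, 0.025, 0, -8.4], [100, 0.02, 0.025, 0, -8.4], [100, 0.02, 0.025, 0, -8.4], [100, 0.015, 0.015, 0, -8.4], [100, 0.011, 0.003, 0, -4.9], [100, 0, 0, 0, 0], [100, 0, 0, 0, 0]],
  ],
)

```text
time: 13.95
tool_pos: [0.6646, 0.1207, 0.2267]
tool_rot: [0.0, 0.998, 0.057, -0.0]
contact_force: [-1.1, -0.6, -0.3]
gripper_width: 1.0
grasp_force: 0.0
```

Run:
```python
from h import *
st,f=grab("wrist","pics/w3.png"); print(st["time"],st["tool_pos"],yawy(st),st["joint_pos"])
P=cloud(f,st); print("handle",rep(P,.09,.106,(.666,.123),.04),"holder",rep(P,.045,.053,(.666,.123),.05))
st,f=grab("top","pics/t3.png"); P=cloud(f); print("knob",rep(P,.055,.07,(.517,-.092),.03),"head",rep(P,.112,.125,(.512,-.149),.04))
```

```text
13.95 [0.66457301 0.12067861 0.22670268] -83.48122623732147 [ 6.98761679e-02  1.80538723e-01  1.50561952e+00 -8.18706418e-04
  1.45550123e+00  1.52699268e+00]
handle (1093, array([669.9, 123. ,  49.1,  20.4,   6.1]), np.float64(100.0)) holder (1725, array([669.3, 123. ,  62.3,  62.1,  17. ]), np.float64(50.3))
knob (42, array([515.3, -89.5,  16.2,  16. ,  45.3]), np.float64(62.2)) head (200, array([ 512.4, -148.6,   39.5,   38.7,   60.3]), np.float64(118.5))
```

View pics/w3.png

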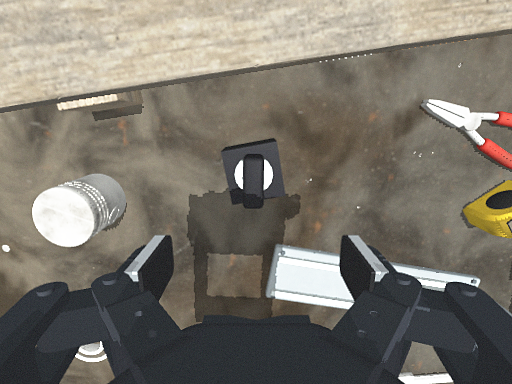

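Handle at pixel (253,178), which is (0.6695, 0.123) at yaw 6.1°. Descend and grip.

servo_tool(
  deltas=[
    [[100, 0.0049, 0.0023, -0.03, -0.4], [100, 0, 0, -0.04, 0], [100, 0, 0, -0.04, 0], [100, 0, 0, -0.025, 0], [100, 0, 0, -0.012, 0], [100, 0, 0, 0, 0], [0, 0, 0, 0, 0], [0, 0, 0, 0, 0]],
  ],
)

```text
time: 14.85
tool_pos: [0.6713, 0.1233, 0.0823]
tool_rot: [-0.0, 0.999, 0.052, 0.002]
contact_force: [-0.5, -0.5, 0.1]
gripper_width: 0.692
grasp_force: 0.0
```

servo_tool(
  deltas=[
    [[0, 0, 0, 0, 0], [0, 0, 0, 0, 0], [0, 0, 0, 0, 0], [0, 0, 0, 0, 0], [0, 0, 0, 0, 0], [0, 0, 0, 0, 0], [0, 0, 0, 0, 0], [0, 0, 0, 0, 0]],
  ],
)

```text
time: 15.65
tool_pos: [0.6704, 0.1233, 0.0807]
tool_rot: [-0.0, 0.999, 0.052, 0.001]
contact_force: [-0.2, -0.7, 6.9]
gripper_width: 0.223
grasp_force: 59.4
```

Run:
```python
from h import *
st=manip.state(); print(st["tool_pos"],yawy(st),st["gripper_width"],st["contact_force"],st["grasp_force"])
```

```text
[0.67043506 0.12332263 0.08065022] -83.98777102964841 0.22340683598828145 [-0.16971821 -0.73169883  6.87233566] 59.44561243057251
```

servo_tool(
  deltas=[
    [[0, 0, 0, 0.02, 0], [0, 0, 0, 0.035, 0], [0, 0, 0, 0.04, 0], [0, 0, 0, 0.04, 0], [0, -0.01, -0.017, 0, 5], [0, -0.018, -0.0306, 0, 7], [0, -0.018, -0.0306, 0, 7], [0, -0.018, -0.0306, 0, 7]],
  ],
)

```text
time: 16.45
tool_pos: [0.6041, 0.0137, 0.2128]
tool_rot: [-0.0, 0.96, 0.278, -0.001]
contact_force: [0.6, -0.7, -1.0]
gripper_width: 0.224
grasp_force: 59.6
```

servo_tool(
  deltas=[
    [[0, -0.018, -0.0306, 0, 7], [0, -0.018, -0.0306, 0, 7], [0, -0.018, -0.0306, 0, 7], [0, -0.018, -0.0306, 0, 7.3], [0, -0.0126, -0.0242, 0, 0], [0, -0.009, -0.0172, 0, 0], [0, 0, 0, 0, 0], [0, 0, 0, 0, 0]],
  ],
)

```text
time: 17.25
tool_pos: [0.5116, -0.1491, 0.2135]
tool_rot: [-0.001, 0.865, 0.502, -0.0]
contact_force: [1.0, -0.2, -1.1]
gripper_width: 0.226
grasp_force: 59.6
```

Run:
```python
from h import *
st,f=grab("wrist","pics/w4.png"); print(st["time"],st["tool_pos"],yawy(st),st["joint_pos"],st["contact_force"])
P=cloud(f,st); print("head",rep(P,.114,.125,(.5125,-.149),.035))
st,f=grab("scene","pics/s4.png"); P=cloud(f)
c=cv2.imread("pics/s4.png")[150:300,200:340]; cv2.imwrite("pics/s4c.png",cv2.resize(c,None,fx=4,fy=4,interpolation=cv2.INTER_CUBIC))
```

```text
17.25 [ 0.51163455 -0.1490621   0.21348579] -29.73321617783181 [-4.23485511e-01 -1.46344793e-01  1.85881047e+00  5.97612593e-04
  1.43065221e+00  9.53734286e-02] [ 0.96644264 -0.18141947 -1.1048171 ]
head (903, array([ 515.8, -144.5,   25.5,   38. ,   59. ]), np.float64(119.6))
```

View pics/w4.png

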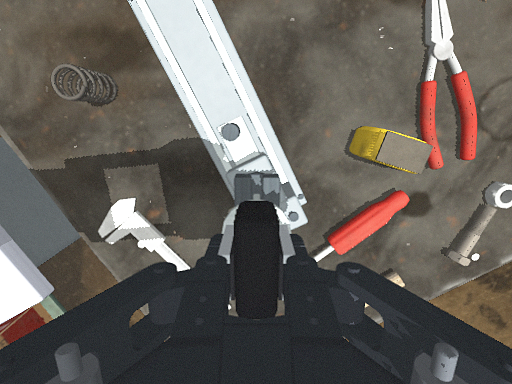

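Blade over the head, with the slot visible at (256,185) and well aligned. I'll correct 1.3 mm across and descend gently.

servo_tool(
  deltas=[
    [[0, 0.0011, -0.0006, -0.01, 0], [0, 0, 0, -0.008, 0], [0, 0, 0, -0.003, 0], [0, 0, 0, -0.002, 0], [0, 0, 0, -0.0015, 0], [0, 0, 0, -0.0015, 0], [0, 0, 0, 0, 0], [0, 0, 0, 0, 0]],
  ],
)

```text
time: 18.15
tool_pos: [0.5133, -0.15, 0.1886]
tool_rot: [0.0, 0.865, 0.502, 0.0]
contact_force: [0.1, 0.2, -2.4]
gripper_width: 0.226
grasp_force: 59.6
```

servo_tool(
  deltas=[
    [[0, 0, 0, -0.0012, 0], [0, 0, 0, -0.0012, 0], [0, 0, 0, 0, 0], [0, 0, 0, 0, 0], [0, 0, 0, 0, 0], [0, 0, 0, 0, 0], [0, 0, 0, 0, 0], [0, 0, 0, 0, 0]],
  ],
)

```text
time: 18.95
tool_pos: [0.5132, -0.1499, 0.186]
tool_rot: [0.0, 0.865, 0.502, -0.0]
contact_force: [-0.7, 0.3, -1.5]
gripper_width: 0.224
grasp_force: 59.6
```

Blade is in the slot. Seat it to about 9 mm, then turn clockwise while following the thread.

servo_tool(
  deltas=[
    [[0, 0, 0, -0.002, 0], [0, 0, 0, -0.002, 0], [0, 0, 0, -0.001, 0], [0, 0, 0, 0, -4], [0, 0, 0, 0, -4], [0, 0, 0, -0.0003, -4], [0, 0, 0, -0.0003, -4], [0, 0, 0, -0.0003, -4]],
  ],
)

```text
time: 19.75
tool_pos: [0.5126, -0.1494, 0.1797]
tool_rot: [-0.001, 0.939, 0.343, -0.001]
contact_force: [-1.0, 0.7, -0.9]
gripper_width: 0.227
grasp_force: 59.7
```

servo_tool(
  deltas=[
    [[0, 0, 0, -0.0004, -5], [0, 0, 0, -0.0004, -5], [0, 0, 0, -0.0004, -5], [0, 0, 0, -0.0004, -5], [0, 0, 0, -0.0004, -5], [0, 0, 0, -0.0004, -5], [0, 0, 0, -0.0004, -5], [0, 0, 0, 0, 0]],
  ],
)

```text
time: 20.55
tool_pos: [0.5127, -0.1497, 0.1767]
tool_rot: [-0.0, 0.999, 0.046, -0.001]
contact_force: [-1.1, 0.4, -2.9]
gripper_width: 0.225
grasp_force: 59.4
```

Run:
```python
from h import *
st,f=grab("wrist","pics/w5.png"); print(st["tool_pos"],yawy(st),st["ft_torque"],st["contact_force"])
P=cloud(f,st); print("head",rep(P,.105,.125,(.5125,-.149),.03))
st,f=grab("top","pics/t5.png"); P=cloud(f); print("head",rep(P,.105,.125,(.5125,-.149),.03))
```

```text
[ 0.51267179 -0.14970959  0.17666119] -84.6703449965897 [0.03911056 0.15422342 0.00406364] [-1.12739211  0.43760098 -2.85646662]
head (820, array([ 521.4, -147.8,   19.6,   38. ,   15.4]), np.float64(115.4))
head 0
```

Head at 15.4° with its top at 115.4 mm, so the joint is about 1.24. It needs about 17° more.

servo_tool(
  deltas=[
    [[0, 0, 0, -0.0004, -5], [0, 0, 0, -0.0004, -5], [0, 0, 0, -0.0003, -4], [0, 0, 0, -0.0002, -3], [0, 0, 0, 0, 0], [0, 0, 0, 0, 0], [0, 0, 0, 0, 0], [0, 0, 0, 0, 0]],
  ],
)

```text
time: 21.45
tool_pos: [0.5128, -0.1498, 0.1755]
tool_rot: [-0.0, 0.995, -0.101, -0.001]
contact_force: [-0.8, -0.8, -4.5]
gripper_width: 0.224
grasp_force: 59.1
```

Run:
```python
from h import *
st,f=grab("wrist","pics/w6.png"); print(st["tool_pos"],yawy(st),st["ft_torque"],st["contact_force"])
P=cloud(f,st); print("head",rep(P,.105,.125,(.5125,-.149),.03)); print("knob",rep(P,.055,.07,(.517,-.092),.03))
```

```text
[ 0.51277674 -0.14983465  0.17548874] -101.6414260942157 [-0.09696091  0.36471864  0.14526882] [-0.80883598 -0.78772755 -4.45261384]
head (789, array([ 522.1, -150.5,   38.1,   19.3,   87.1]), np.float64(114.0))
knob (333, array([515.5, -92.9,  16.8,  17. ,  73.4]), np.float64(63.9))
```

Slot now about square to the lane (joint about 1.55). Unload the blade by turning back within its play, then lift.

servo_tool(
  deltas=[
    [[0, 0, 0, 0, 3], [0, 0, 0, 0, 3], [0, 0, 0, 0, 3], [0, 0, 0, 0.003, 0], [0, 0, 0, 0.005, 0], [0, 0, 0, 0.01, 0], [0, 0, 0, 0.015, 0], [0, 0, 0, 0.01, 0]],
  ],
)

```text
time: 22.3
tool_pos: [0.5139, -0.1502, 0.2216]
tool_rot: [0.001, 1.0, -0.024, 0.001]
contact_force: [-0.1, -0.2, -1.7]
gripper_width: 0.225
grasp_force: 59.6
```

Run:
```python
from h import *
st,f=grab("wrist","pics/w7.png"); print(st["time"],st["tool_pos"],yawy(st),st["contact_force"],st["gripper_width"])
P=cloud(f,st); print("head",rep(P,.105,.12,(.5125,-.149),.03))
```

```text
22.3 [ 0.51391986 -0.1502303   0.22159195] -92.69659498843272 [-0.10119199 -0.16566566 -1.67890069] 0.22543319233349685
head (919, array([ 517.9, -150.5,   37.9,   26.9,   88.2]), np.float64(114.1))
```

servo_tool(
  deltas=[
    [[0, 0.0105, 0.018, 0, 1], [0, 0.02, 0.035, 0, 2], [0, 0.02, 0.035, 0, 2], [0, 0.02, 0.035, 0, 2], [0, 0.02, 0.035, 0, 1.7], [0, 0.02, 0.035, 0, 0], [0, 0.02, 0.035, 0, 0], [0, 0.015, 0.026, 0, 0]],
  ],
)

```text
time: 23.15
tool_pos: [0.6596, 0.1064, 0.2194]
tool_rot: [-0.0, 0.999, 0.053, 0.0]
contact_force: [0.1, -0.5, -2.0]
gripper_width: 0.228
grasp_force: 59.6
```

servo_tool(
  deltas=[
    [[0, 0.008, 0.0135, 0, 0], [0, 0.0037, 0.0057, 0, 0], [0, 0, 0, 0, 0], [0, 0, 0, 0, 0], [0, 0, 0, 0, 0], [0, 0, 0, 0, 0], [0, 0, 0, 0, 0], [0, 0, 0, 0, 0]],
  ],
)

```text
time: 23.95
tool_pos: [0.6703, 0.1229, 0.2191]
tool_rot: [0.0, 0.999, 0.052, 0.0]
contact_force: [0.3, -0.3, -1.7]
gripper_width: 0.227
grasp_force: 59.6
```

servo_tool(
  deltas=[
    [[0, 0, 0.0004, -0.03, 0], [0, 0, 0, -0.035, 0], [0, 0, 0, -0.02, 0], [0, 0, 0, -0.015, 0], [0, 0, 0, -0.015, 0], [0, 0, 0, -0.012, 0], [0, 0, 0, -0.006, 0], [0, 0, 0, 0, 0]],
  ],
)

```text
time: 24.75
tool_pos: [0.6701, 0.1237, 0.0853]
tool_rot: [0.0, 0.999, 0.052, -0.001]
contact_force: [0.5, -0.6, -2.2]
gripper_width: 0.223
grasp_force: 59.6
```

servo_tool(
  deltas=[
    [[0, 0, 0, -0.002, 0], [0, 0, 0, -0.0015, 0], [0, 0, 0, -0.001, 0], [0, 0, 0, -0.001, 0], [0, 0, 0, 0, 0], [0, 0, 0, 0, 0], [0, 0, 0, 0, 0], [0, 0, 0, 0, 0]],
  ],
)

```text
time: 25.55
tool_pos: [0.6705, 0.1237, 0.0807]
tool_rot: [-0.0, 0.999, 0.052, 0.0]
contact_force: [0.2, 1.1, -0.6]
gripper_width: 0.228
grasp_force: 59.8
```

servo_tool(
  deltas=[
    [[100, 0, 0, 0, 0], [100, 0, 0, 0, 0], [100, 0, 0, 0, 0], [100, 0, 0, 0, 0], [100, 0, 0, 0.01, 0], [100, 0, 0, 0.04, 0], [100, 0, 0, 0.05, 0], [100, 0, 0, 0.05, 0]],
  ],
)

```text
time: 26.35
tool_pos: [0.6699, 0.1236, 0.2323]
tool_rot: [0.0, 0.999, 0.052, -0.0]
contact_force: [0.9, 0.3, 0.6]
gripper_width: 0.998
grasp_force: 0.0
```

servo_tool(
  deltas=[
    [[100, -0.02, -0.02, 0.01, 8], [100, -0.03, -0.03, 0, 8], [100, -0.03, -0.03, 0, 8], [100, -0.03, -0.03, 0, 8], [100, -0.03, -0.03, 0, 8], [100, 0, -0.03, 0, 8], [100, 0, -0.02, 0, 8], [100, 0, 0, 0, 0]],
  ],
)

```text
time: 27.15
tool_pos: [0.5302, -0.0683, 0.2416]
tool_rot: [0.001, 0.858, 0.514, 0.0]
contact_force: [-0.0, 0.3, 1.0]
gripper_width: 1.005
grasp_force: 0.0
```

Run:
```python
from h import *
st,f=grab("wrist","pics/w8.png"); print(st["time"],st["tool_pos"],yawy(st),st["contact_force"],st["gripper_width"])
P=cloud(f,st); print("head",rep(P,.105,.12,(.5125,-.149),.03),"knob",rep(P,.055,.07,(.517,-.092),.03),"gauge",rep(P,.04,.048,(.515,-.13),.03))
st,f=grab("top","pics/t8.png"); P=cloud(f)
for n,a in dict(head=(.105,.12,(.5125,-.149),.03),handle=(.09,.106,(.669,.123),.04),holder=(.045,.055,(.669,.123),.05),spring=(.055,.075,(.408,.024),.04),piston=(.06,.09,(.6,.32),.06),tape=(.04,.09,(.654,-.193),.07)).items(): print(n,rep(P,*a))
```

```text
27.15 [ 0.53019761 -0.06832154  0.24164126] -28.137004260384924 [-0.02062095  0.27223857  1.00051322] 1.004582906524295
head (1206, array([ 512.7, -150.2,   38.4,   38. ,   88.7]), np.float64(114.2)) knob (202, array([515.9, -92.3,  17.3,  16.4,  60.9]), np.float64(64.2)) gauge (118, array([ 513.1, -130.2,    4.1,   40. ,   86.3]), np.float64(43.9))
head (124, array([ 506.4, -148.3,   38.1,   25.7,   85.8]), np.float64(113.1))
handle (162, array([666.9, 122.9,  50.1,  20.2,   3. ]), np.float64(99.1))
holder (364, array([667. , 123.2,  63.2,  62. ,  16.8]), np.float64(49.6))
spring (57, array([407. ,  24.7,  28.3,  30. ,  44.7]), np.float64(65.3))
piston (580, array([600.2, 322.7,  66.2,  66. ,  46. ]), np.float64(74.9))
tape (215, array([ 657.2, -196.2,   34.8,   53.6,   45.1]), np.float64(64.7))
```

View pics/w8.png

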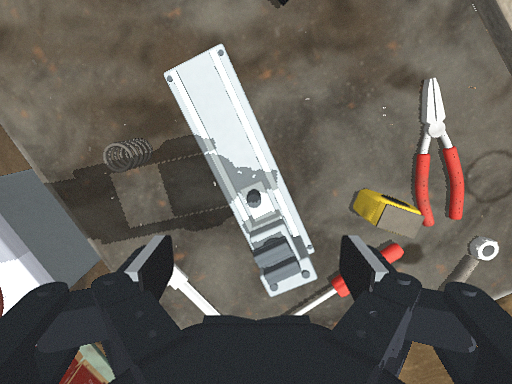

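Final view: slot square across the lane (270,255), block home with its knob at (254,198) and 57.9 mm from the screw axis, spring upright (125,153), driver back in its holder. I'll hand it in.

```bash
python3 -c "
from plant import manip
print(manip.job_done())"
```

```text
the job is handed in; nothing more can be done
None
```

The job is handed in after about 27 s of robot time: the spring stands upright on the bench clear of the stand, the block is home against the post, the screw is at about 1.5 rad (light drag by its measured angle and height), the driver is back in its holder, and the piston and tape measure were left alone.

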